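Fit the drinking bottle to the cage

TASK

Get the empty animal cage ready: take the round drinking bottle out of the bottle rack and lower it, tube down and without dropping it, into the bottle hole in the cage lid, until its cap sits flat on the lid. Let go and leave it standing upright there; leave the square bottle in the rack.

Things in the scene. Friction and masses are not known exactly. Their poses are not given: they have to be found in the camera images.
- bottle_mid (a point): Round drinking bottle (loose, rigid, empty, 90 g), tube down. From the top: round frosted plastic body 46 mm wide, 64 tall; steel cap 52 wide, 15 thick; steel tube 10 wide, 45 long, round tip. The point is the middle of the plastic body on the axis: 32 mm below the flat top, 47 above the cap's flat underside, 92 above the tube's tip. z points up along the bottle.
- square_mid (a point): Square drinking bottle in the rack's other place (loose, 90 g), to be left there: same cap and tube as the round one, but a frosted plastic body 44 x 44 mm, 64 mm tall; its top is 139 mm above the bench, so pass over it with room for the tube. The point is the middle of that body.
- rack: Fixed steel bottle rack, 90 (x) x 220 (y) mm, top 60 mm above the bench. Origin under its centre, on the bench; z up. Two 24 mm holes at y = -60 and +60 mm. In each a bottle hangs, its cap on the rack's top and its tube down the hole (lift straight up by more than 45 mm). Which bottle is in which hole varies.
- lid_hole (a point): Centre of the round 36 mm bottle hole at the top face of the lid of a fixed steel cage, 160 (x) x 260 (y) mm, lid 120 mm above the bench; z up. The hole is in the middle of a flat plate, 160 x 120 mm, 6 thick, that covers the +y end of the lid (60 mm from that end); the rest is wire bars along x, too close for the tube. 80 mm are free below the hole.
Mind the look-alikes: they are no part of the job. Leave any pink look-alike of the part that bears bottle_mid alone.

How it is judged:
On the way:
1. the tube goes down the bottle hole while the bottle is still held: its cap is within 15 mm of the lid (contact force between the fingers and bottle above 0.5 N and horizontal distance between bottle_mid and lid_hole below 0.025 m and z of bottle_mid in the frame of lid_hole below 0.062 m), for 0.05 s.
At the end, for the whole second after the job is handed in: The round bottle stands at rest on the cage lid with its tube down the bottle hole: the middle of its body within 20 mm of the hole's axis, no more than 52 mm above the lid (47 mm when the cap is flat on it), upright within 8 degrees; the square bottle is within 30 mm of where it started (horizontal distance between bottle_mid and lid_hole below 0.02 m and z of bottle_mid in the frame of lid_hole below 0.052 m and angle between bottle_mid's own z axis and vertical below 0.14 rad and linear speed of bottle below 0.02 m/s and distance of square_mid from where it was at the start of the episode below 0.03 m); the robot touches nothing.
It fails at once if the square bottle is moved more than 30 mm (distance of square_mid from where it was at the start of the episode above 0.03 m).
It also fails if it takes over 35 s, if anything falls off the work surface, if the arm or the gripper's body presses on something with over 40 N, if the wrist force passes 120 N, or if a joint passes its speed limit or range.

ROBOT

A 7-joint arm with a two-finger parallel gripper is mounted at the origin on the work surface. World frame = base frame: x ahead of the robot, y to its left, z up, the work surface at z = 0. Lengths are in m, angles in rad, forces in N, time in s.
With the tool pointing down it reaches from about 0.425 to 0.875 m from the base axis. Payload 4.7 kg.
Tool frame: the origin (TCP) lies at the very end of the fingers, on their centre line; the grasp point (between the pads) lies 19 mm behind it; z points along the fingers, y is the line along which they close (so a half turn about z gives the same grasp; the last joint's range is limited). The gripper opens to 87 mm and grips with 3 to 60 N. Pads are 19 mm wide; open, the fingers measure 117 mm over their backs; the gripper's body (75 mm by 190 mm) begins 51 mm behind the grasp point.
Start: joints at [1.159, 0.321, -0.07, 1.45, 0.023, 1.371, -0.057], TCP at [0.268, -0.592, 0.223] pointing down, gripper open.
Joint ranges: [-2.86, 2.86], [-0.3, 2.09], [-1.38, 1.24], [0.06, 2.45], [-1.56, 4.7], [0.09, 2.05], [-2.69, 2.69]. Speed limits (rad/s): [2.57, 2.57, 3.14, 3.14, 3.14, 3.14, 3.14].

INTERFACE

Orientations are given as a rotation vector (axis times angle).
In Python, from bench import ctrl, imaging, ticket gives the robot as it stands.
- The arm moves only by the tool jog_arm, never from a script. Its argument "rows" is text: rows parted by semicolons, each of 7 numbers parted by spaces: the shift along the tool's x, y, z in cm, then the turn, a rotation vector about the tool's x, y, z in rad, then the closure, from -1 (fully open) to 1 (shut), so that 0 is half open. A call has 1 to 5 rows; each row shifts and turns the commanded pose from where the row before left it, along the tool's axes as they then stand; what a row does not reach is not made up. A row lasts 1/8 s, in which the tool goes at most 62.5 mm and 10.7 degrees, less where a joint would pass 70% of its speed; a pose out of reach is approached as far as the arm can. A call with a gripper value outside its range is refused whole. The fingers move at their own pace and stop on an object; "force" is the grip in N (left out, the last holds). Time passes only in rows, so rows that do not move let the fingers close. It gives the time, the measured TCP pose, the force, the opening and the grip force at its end, in the units of the state.
- ctrl.get_state(): the state, without advancing time (a new reading comes with each control period).
- imaging.get_image(name): name is "scene" or "top" or "wrist"; returns a dict with "img" (480x640x3 uint8, blue, green, red), "vertical_fov" (degrees; the focal length in pixels is half the picture's height over the tangent of half this angle, whatever the lens; pixels are square), "cx", "cy" (the principal point, pixels), "origin" and "orientation" of the camera in the world. Camera axes: x right, y down, z forward; pixel columns grow to the right and rows downward; lengths in m; the calibration is good to about 2 mm. A picture is of the moment at which its call begins. There is no depth.
- ticket.close_job(): hands the job in; it is judged then, once.
The state is a dict: "time": time; "joint_positions": joint angles; "qd": joint speeds; "joint_torque": joint torques, N m; "position": TCP position; "tool_rot": TCP orientation; "ft_force": force on the tool from outside, world axes, zero at the start; "torque": the same for the moment, N m; "grip_width": opening from 0.0 (shut) to 1.0 (fully open); "grip_force": force on a finger pad.
Only numpy, scipy, OpenCV 4.12 (cv2) and the standard library are available. Lean on these libraries where they do the work, as an engineer would, in place of code of your own. Each camera call takes 0.05 s, during which the arm holds its last target. There are 200 camera calls.

## Working session

There is one attempt and no reset: what is moved stays moved. The work goes in short steps, Python scripts to look and compute and a tool call to move; the robot and the scene stay as the last step left them, time stands still between calls to the robot, and variables do not carry over. Pictures are saved under pics/ and viewed, at most 10 in all, crops included, and the job is handed in when it is done.

Besides the shell and the picture viewer there is one more tool, called as a command line: name --argument value ..., lists and objects as JSON in quotes. jog_arm: Moves the arm, as the interface text tells. Its arguments: {"type":"object","properties":{"rows":{"type":"string"},"force":{"type":"number"}},"required":["rows"]}

```bash
mkdir -p pics
cat > h.py <<'E'
import numpy as np, cv2
from scipy.spatial.transform import Rotation as R
from bench import ctrl, imaging, ticket
def cam(n):
    d=imaging.get_image(n)
    return d
def rot(o):
    o=np.array(o,float)
    if o.shape==(3,3): return o
    return R.from_rotvec(o).as_matrix() if o.size==3 else R.from_quat(o).as_matrix()
def foc(d): return 240/np.tan(np.radians(d['vertical_fov'])/2)
def ray(d,u,v):
    f=foc(d); return rot(d['orientation'])@np.array([(u-d['cx'])/f,(v-d['cy'])/f,1.])
def onz(d,u,v,z):
    r=ray(d,u,v); o=np.array(d['origin']); return o+r*(z-o[2])/r[2]
def proj(d,p):
    q=rot(d['orientation']).T@(np.array(p)-d['origin']); f=foc(d); return q[:2]/q[2]*f+[d['cx'],d['cy']]
E
python3 - <<'E'
from h import *
print(ctrl.get_state())
for n in('scene','top','wrist'):
    d=cam(n); cv2.imwrite(f'pics/{n}0.png',d['img']); print(n,{k:d[k] for k in d if k!='img'})
E
```

```text
{'time': 0.0, 'joint_positions': array([ 1.15914211,  0.32183589, -0.07009409,  1.45168915,  0.02265057,
        1.37080132, -0.05694063]), 'qd': array([-3.06897701e-05, -2.01025244e-04, -2.22212215e-03, -6.92854041e-05,
        2.62882747e-04,  8.68341860e-04, -1.85639428e-04]), 'joint_torque': array([ 1.40073048e-04, -4.91288352e+01, -4.03785277e-01, -3.12525558e+01,
       -6.38705771e-02,  4.37966001e-02,  1.70072376e-04]), 'position': array([ 0.2681655 , -0.59148647,  0.22144614]), 'tool_rot': array([-3.06885015e+00, -6.63353255e-01,  8.67740159e-04]), 'ft_force': array([-0.38454395, -0.04901081,  1.41611927]), 'torque': array([ 0.02549149, -0.03976215,  0.02992078]), 'grip_force': 0.0, 'grip_width': 0.9976153849983893}
scene {'vertical_fov': 57.24609475884112, 'cx': 317.77091815882625, 'cy': 246.75361346851503, 'origin': array([ 0.86440102, -0.41355763,  0.58227404]), 'orientation': array([-2.15879292, -0.69608667,  0.32126587])}
top {'vertical_fov': 54.09259664363411, 'cx': 322.7730510349167, 'cy': 239.70801508564344, 'origin': array([0.32780809, 0.08178759, 0.90207305]), 'orientation': array([-2.08100485,  2.12271333, -0.24370313])}
wrist {'vertical_fov': 60.95244873759419, 'cx': 319.5588193663995, 'cy': 240.61067222683843, 'origin': array([ 0.33273484, -0.56143074,  0.38370522]), 'orientation': array([ 2.449534  , -1.57622358, -0.21240489])}
```

View pics/scene0.png

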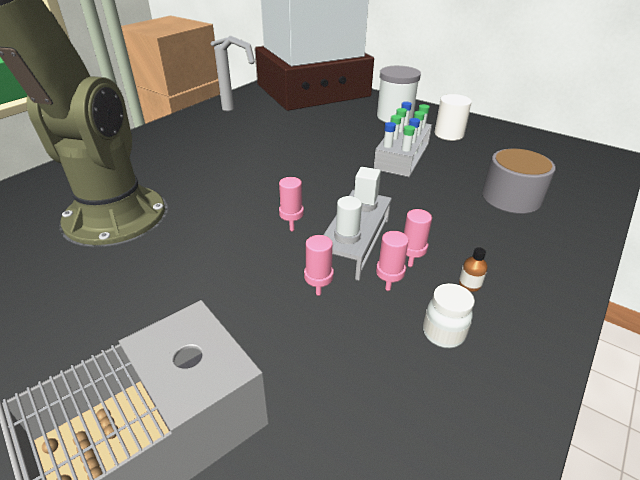

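View pics/top0.png

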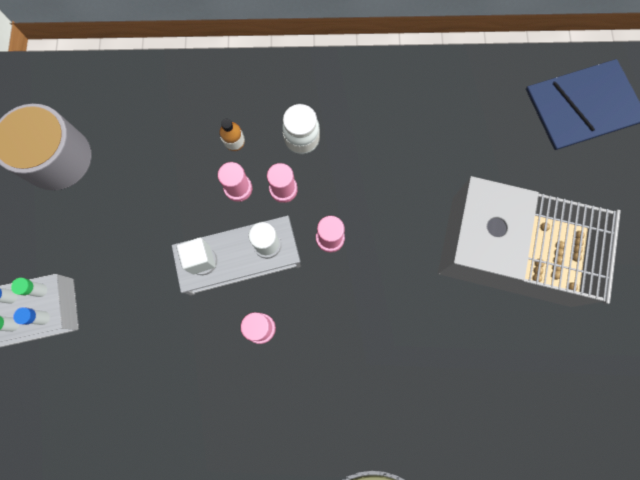

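Scene picture: rack at (360,225) with the round white bottle at (348,215) and the square one at (367,187). There are four pink look-alikes at (290,200), (319,262), (394,257) and (418,232), and a white jar at (447,315). The lid hole is at (188,356). In the top picture the round bottle is at (263,236), the square at (194,256), the pinks at (235,180), (282,180), (331,232) and (257,327), and the hole at (497,227).

Could be mistaken for the target: the four pinks, the square bottle and the white jar. I choose the white round bottle in the rack, at scene (348,215) / top (263,236).

Run:
```python
from h import *
d=cam('top'); im=d['img']
# hole: dark blob in gray plate
g=cv2.cvtColor(im,cv2.COLOR_BGR2GRAY)
def blob(mask,u,v,r):
    m=np.zeros_like(mask); cv2.circle(m,(u,v),r,255,-1); m&=mask
    cs=max(cv2.findContours(m,cv2.RETR_EXTERNAL,cv2.CHAIN_APPROX_NONE)[0],key=cv2.contourArea)
    return cv2.minEnclosingCircle(cs),cv2.fitEllipse(cs),cv2.contourArea(cs)
print('hole',e:=blob((g<110).astype(np.uint8)*255,497,227,17)); print(onz(d,*e[1][0],.12))
print('gray levels down col 263',g[215:265:2,263], 'row',g[232,240:290:2])
hsv=cv2.cvtColor(im,cv2.COLOR_BGR2HSV)
w=((g>225)).astype(np.uint8)*255
print('round',e:=blob(w,263,236,25)); print(onz(d,*e[1][0],.139))
for u,v in((231,172),(280,174),(331,228),(256,326)):
    pm=((hsv[...,1]>60)&((hsv[...,0]>150))).astype(np.uint8)*255
    print('pink',onz(d,u,v,.124)[:2],'rough')
# rack outline corners at z=.06
for u,v in((173,240),(293,219),(299,263),(188,291)): print('rack',onz(d,u,v,.06))
c=im[150:350,160:360]; 
s=cam('scene')['img'][150:300,270:450]
cv2.imwrite('pics/crop.png',np.hstack([cv2.resize(c,(400,400),interpolation=cv2.INTER_CUBIC),cv2.resize(s,(400,400))]))
```

```text
hole (((498.1139221191406, 226.40505981445312), 8.666922569274902), ((500.1548156738281, 226.87258911132812), (11.304071426391602, 17.16500473022461), 7.239066123962402), 119.5)
[ 0.52585661 -0.22765283  0.12      ]
gray levels down col 263 [ 78  79  78 132 251 255 255 255 255 255 255 255 255 255 255 255 234 129
 119 115 179 137 191 201 197] row [193 195 195 195 196 247 255 255 255 255 255 255 255 255 255 255 255 254
 199 195 195 195 196 197 197]
round (((262.0, 235.0), 13.153046607971191), ((261.9933776855469, 234.79893493652344), (24.34211540222168, 25.812179565429688), 82.33979797363281), 491.5)
[0.51525202 0.1791228  0.139     ]
pink [0.63364403 0.23655413] rough
pink [0.62821913 0.15044761] rough
pink [0.52856809 0.06324502] rough
pink [0.36613249 0.1893771 ] rough
rack [0.528048   0.35265673 0.06      ]
rack [0.56373565 0.13189203 0.06      ]
rack [0.48055041 0.12145148 0.06      ]
rack [0.43353293 0.32088143 0.06      ]
```

View pics/crop.png

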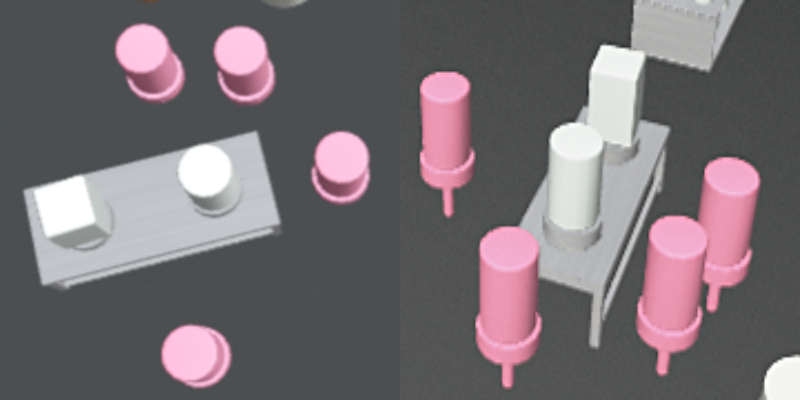

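The crop confirms a white round bottle at (205,180) in the +x/−y-side hole, the square bottle at (75,215), and the pinks standing outside the rack. I'll pass over the cage for a close look at the hole on the way.

```bash
cat >> h.py <<'E'
def plan(target,theta,n):
    """rows (tool cm, turn about tool z) from the current pose to target, tool x heading theta, tool down"""
    s=ctrl.get_state(); Rm=R.from_rotvec(s['tool_rot']).as_matrix(); p=s['position']
    th=np.arctan2(Rm[1,0],Rm[0,0]); d=(np.array(target)-p)/n; dt=-(theta-th)/n
    print('t',s['time'],'pos',p.round(4),'theta',round(th,3),'tilt',Rm[:,2].round(4))
    for i in range(n):
        a=th-dt*i; q=np.array([d[:2]@[np.cos(a),np.sin(a)],d[:2]@[np.sin(a),-np.cos(a)],-d[2]])*100
        print(q.round(1),'rz',round(dt,3))
E
python3 -c "
from h import *
plan([.5,-.29,.28],1.2,8)"
```

```text
t 0.25 pos [ 0.2684 -0.5917  0.222 ] theta 0.426 tilt [-4.e-04  8.e-04 -1.e+00]
[ 4.2 -2.2 -0.7] rz -0.097
[ 4.4 -1.8 -0.7] rz -0.097
[ 4.5 -1.4 -0.7] rz -0.097
[ 4.7 -0.9 -0.7] rz -0.097
[ 4.7 -0.5 -0.7] rz -0.097
[ 4.8 -0.  -0.7] rz -0.097
[ 4.7  0.4 -0.7] rz -0.097
[ 4.7  0.9 -0.7] rz -0.097
```

jog_arm --rows "4.2 -2.2 -0.7 0 0 -0.1 -1;4.4 -1.8 -0.7 0 0 -0.1 -1;4.5 -1.4 -0.7 0 0 -0.1 -1;4.7 -0.9 -0.7 0 0 -0.1 -1;4.7 -0.5 -0.7 0 0 -0.1 -1"

```text
time: 0.88
position: [0.4131, -0.402, 0.2578]
tool_rot: [2.808, 1.407, -0.0]
ft_force: [0.4, -0.5, -0.6]
grip_width: 1.0
grip_force: 0.0
```

jog_arm --rows "4.8 0 -0.7 0 0 -0.1 -1;4.7 0.4 -0.7 0 0 -0.1 -1;4.7 0.9 -0.7 0 0 -0.1 -1;0 0 0 0 0 0 -1;0 0 0 0 0 0 -1"

```text
time: 1.5
position: [0.4969, -0.2889, 0.2784]
tool_rot: [2.57, 1.806, -0.002]
ft_force: [-0.4, -0.1, -0.1]
grip_width: 1.001
grip_force: 0.0
```

Run:
```python
from h import *
d=cam('wrist'); cv2.imwrite('pics/w1.png',d['img']); print(proj(d,[.526,-.228,.12]),d['origin'],rot(d['orientation'])[:,2])
np.save('w1.npy',np.array([d['origin'],d['orientation']]))
plan([.514,.178,.28],1.8,10)
```

```text
[329.79102224 136.7855899 ] [ 0.52059235 -0.22075138  0.4404584 ] [-0.08911864 -0.24615745 -0.96512402]
t 1.55 pos [ 0.4964 -0.2896  0.2782] theta 1.224 tilt [-9.e-04 -6.e-04 -1.e+00]
[ 4.5 -1.4 -0. ] rz -0.058
[ 4.5 -1.2 -0. ] rz -0.058
[ 4.6 -0.9 -0. ] rz -0.058
[ 4.6 -0.6 -0. ] rz -0.058
[ 4.7 -0.4 -0. ] rz -0.058
[ 4.7 -0.1 -0. ] rz -0.058
[ 4.7  0.2 -0. ] rz -0.058
[ 4.7  0.4 -0. ] rz -0.058
[ 4.6  0.7 -0. ] rz -0.058
[ 4.6  1.  -0. ] rz -0.058
```

View pics/w1.png

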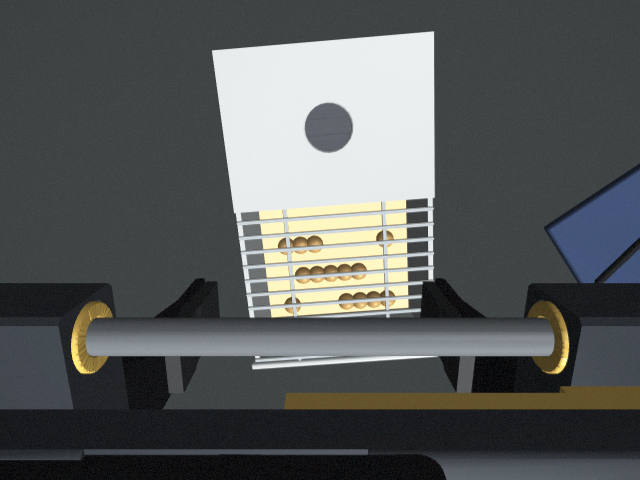

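The hole is at (329,128), close to the predicted pixel. Moving on towards the bottle, stopping short for a look.

jog_arm --rows "4.5 -1.4 0 0 0 -0.06 -1;4.5 -1.2 0 0 0 -0.06 -1;4.6 -0.9 0 0 0 -0.06 -1;4.6 -0.6 0 0 0 -0.06 -1;4.7 -0.4 0 0 0 -0.06 -1"

```text
time: 2.17
position: [0.5041, -0.0548, 0.2784]
tool_rot: [2.273, 2.169, -0.001]
ft_force: [0.5, 0.3, -0.3]
grip_width: 1.001
grip_force: 0.0
```

jog_arm --rows "4.7 -0.1 0 0 0 -0.06 -1;4.7 0.2 0 0 0 -0.06 -1;4.7 0.4 0 0 0 -0.06 -1;0 0 0 0 0 0 -1;0 0 0 0 0 0 -1"

```text
time: 2.8
position: [0.5076, 0.0848, 0.2783]
tool_rot: [2.07, 2.363, -0.002]
ft_force: [0.4, -0.9, 0.2]
grip_width: 1.0
grip_force: 0.0
```

Run:
```python
from h import *
o,r=np.load('w1.npy')
im=cv2.imread('pics/w1.png'); g=cv2.cvtColor(im,cv2.COLOR_BGR2GRAY)
m=np.zeros_like(g); cv2.circle(m,(329,128),34,255,-1); m&=(g<170).astype(np.uint8)*255
c=max(cv2.findContours(m,0,1)[0],key=cv2.contourArea); e=cv2.fitEllipse(c)
d=cam('wrist'); dd=dict(d,origin=o,orientation=r)
print('hole',e,onz(dd,*e[0],.12))
cv2.imwrite('pics/w2.png',d['img']); np.save('w2.npy',np.array([d['origin'],d['orientation']]))
print('pred',proj(d,[.514,.178,.139]))
plan([.514,.178,.28],1.8,2)
```

```text
hole ((328.34100341796875, 127.1929931640625), (47.385887145996094, 48.910972595214844), 3.5912017822265625) [ 0.52729982 -0.22098872  0.12      ]
pred [346.98031151 101.75274161]
t 2.85 pos [0.5077 0.0844 0.2783] theta 1.702 tilt [-4.e-04 -1.e-03 -1.e+00]
[ 4.6  0.9 -0.1] rz -0.049
[ 4.5  1.2 -0.1] rz -0.049
```

View pics/w2.png

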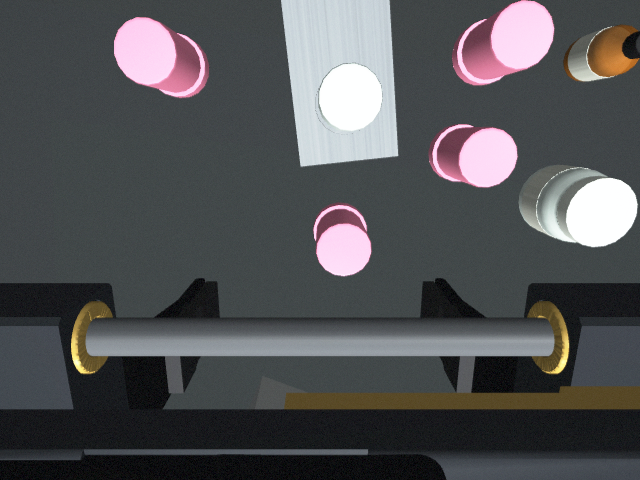

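The round top is at about (350,97). Nothing else is within the finger span around it.

Run:
```python
from h import *
o,r=np.load('w2.npy')
im=cv2.imread('pics/w2.png'); hsv=cv2.cvtColor(im,cv2.COLOR_BGR2HSV)
m=np.zeros(im.shape[:2],np.uint8); cv2.circle(m,(350,97),38,255,-1); m&=(hsv[...,2]>248).astype(np.uint8)*255
c=max(cv2.findContours(m,0,1)[0],key=cv2.contourArea); e=cv2.fitEllipse(c)
d=cam('wrist'); dd=dict(d,origin=o,orientation=r)
p=onz(dd,*e[0],.139); print(e,p)
plan([p[0],p[1],.28],1.8,2)
```

```text
((350.2341003417969, 96.60785675048828), (61.328025817871094, 65.69464874267578), 7.680488109588623) [0.51574082 0.18167282 0.139     ]
t 2.9 pos [0.5077 0.0844 0.2783] theta 1.702 tilt [-4.e-04 -8.e-04 -1.e+00]
[ 4.8  1.  -0.1] rz -0.049
[ 4.7  1.3 -0.1] rz -0.049
```

jog_arm --rows "4.8 1.0 0 0 0 -0.05 -1;4.6 1.3 0 0 0 -0.05 -1;0 0 4.0 0 0 0 -1;0 0 4.0 0 0 0 -1;0 0 0 0 0 0 -1"

```text
time: 3.52
position: [0.5136, 0.1807, 0.1956]
tool_rot: [-1.947, -2.461, 0.009]
ft_force: [-0.2, -0.5, 1.4]
grip_width: 0.996
grip_force: 0.0
```

Run:
```python
from h import *
plan([.5155,.1808,.091],1.8,4)
```

```text
t 3.525 pos [0.5136 0.1807 0.1956] theta 1.803 tilt [-0.0062 -0.002  -1.    ]
[-0.   0.   2.6] rz 0.001
[-0.   0.   2.6] rz 0.001
[-0.   0.   2.6] rz 0.001
[-0.   0.   2.6] rz 0.001
```

jog_arm --rows "0 0.2 2.6 0 0 0 -1;0 0 2.6 0 0 0 -1;0 0 2.6 0 0 0 -1;0 0 2.6 0 0 0 -1;0 0 0 0 0 0 -1"

```text
time: 4.15
position: [0.5172, 0.1825, 0.0945]
tool_rot: [-1.948, -2.464, 0.002]
ft_force: [-0.6, -0.1, 0.5]
grip_width: 1.001
grip_force: 0.0
```

jog_arm --rows "0 0 0 0 0 0 0.4;0 0 0 0 0 0 0.4;0 0 0 0 0 0 0.4;0 0 0 0 0 0 0.4;0 0 0 0 0 0 0.4" --force 15

```text
time: 4.78
position: [0.5171, 0.1838, 0.0946]
tool_rot: [1.946, 2.467, -0.0]
ft_force: [-0.6, -0.6, 1.4]
grip_width: 0.521
grip_force: 15.0
```

Gripped at about 46 mm, which matches the body. Lifting straight up.

jog_arm --rows "0 0 -1.5 0 0 0 0.6;0 0 -2.5 0 0 0 0.6;0 0 -3.5 0 0 0 0.6;0 0 -4 0 0 0 0.6;0 0 -4 0 0 0 0.6" --force 20

```text
time: 5.4
position: [0.5169, 0.1841, 0.2517]
tool_rot: [1.945, 2.467, 0.001]
ft_force: [0.5, 0.0, -0.5]
grip_width: 0.524
grip_force: 20.0
```

jog_arm --rows "0 0 -3 0 0 0 0.6;0 0 0 0 0 0 0.6"

```text
time: 5.65
position: [0.5183, 0.1848, 0.2828]
tool_rot: [1.943, 2.464, 0.007]
ft_force: [0.1, -0.2, -1.0]
grip_width: 0.523
grip_force: 20.0
```

Run:
```python
from h import *
d=cam('scene'); im=d['img']; u,v=proj(d,ctrl.get_state()['position']).astype(int); print(u,v)
y=max(v-120,0);x=max(u-160,0)
cv2.imwrite('pics/s2.png',cv2.resize(im[y:y+260,x:x+320],None,fx=2,fy=2))
plan([.527,-.222,.28],1.8,9)
```

```text
355 127
t 5.7 pos [0.5174 0.1843 0.2808] theta 1.806 tilt [ 2.3e-03  3.0e-04 -1.0e+00]
[-4.4 -0.9  0. ] rz 0.001
[-4.4 -0.9  0. ] rz 0.001
[-4.4 -0.9  0. ] rz 0.001
[-4.4 -0.9  0. ] rz 0.001
[-4.4 -0.9  0. ] rz 0.001
[-4.4 -0.9  0. ] rz 0.001
[-4.4 -0.9  0. ] rz 0.001
[-4.4 -0.9  0. ] rz 0.001
[-4.4 -0.9  0. ] rz 0.001
```

View pics/s2.png

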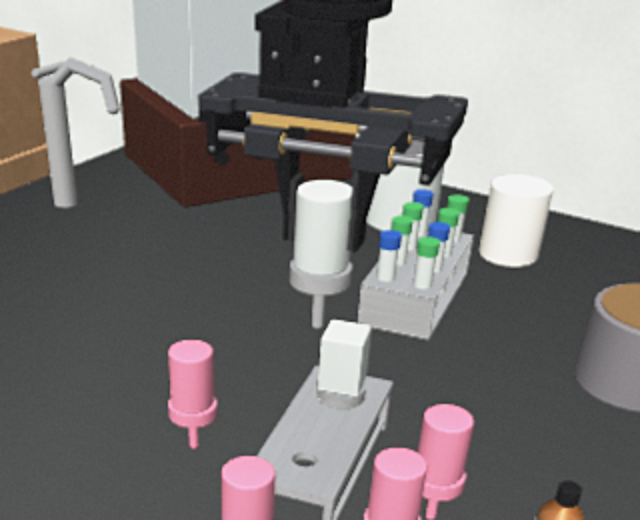

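The bottle is held upright, with its tube tip at about (318,325) in the crop, and the square bottle is undisturbed in the rack. Carrying it to the hole.

jog_arm --rows "-3 -0.6 0 0 0 0 0.6;-4.4 -0.9 0 0 0 0 0.6;-4.4 -0.9 0 0 0 0 0.6;-4.4 -0.9 0 0 0 0 0.6;-4.4 -0.9 0 0 0 0 0.6"

```text
time: 6.32
position: [0.5232, -0.0277, 0.2781]
tool_rot: [-1.944, -2.465, 0.002]
ft_force: [1.6, 0.5, -0.0]
grip_width: 0.522
grip_force: 20.0
```

jog_arm --rows "-4.4 -0.9 0 0 0 0 0.6;-4.4 -0.9 0 0 0 0 0.6;-4.4 -0.9 0 0 0 0 0.6;-3 -0.6 0 0 0 0 0.6;-2 -0.4 0 0 0 0 0.6"

```text
time: 6.95
position: [0.5297, -0.2134, 0.2779]
tool_rot: [-1.946, -2.463, 0.001]
ft_force: [0.2, -0.2, -0.4]
grip_width: 0.528
grip_force: 20.0
```

jog_arm --rows "0 0 2.5 0 0 0 0.6;0 0 2.5 0 0 0 0.6;0 0 0 0 0 0 0.6;0 0 0 0 0 0 0.6"

```text
time: 7.45
position: [0.5311, -0.2114, 0.2303]
tool_rot: [1.944, 2.467, 0.0]
ft_force: [-0.5, 0.3, -0.6]
grip_width: 0.525
grip_force: 20.0
```

Run:
```python
from h import *
plan([.527,-.219,.215],1.806,2)
d=cam('scene'); im=d['img']; u,v=proj(d,[.527,-.221,.12]).astype(int); print(u,v)
p=ctrl.get_state()['position']; print('tip pred px',proj(d,p+[0,-.0025,-.083]))
cv2.imwrite('pics/s3.png',cv2.resize(im[v-160:v+60,max(u-130,0):u+130],None,fx=2.5,fy=2.5))
```

```text
t 7.45 pos [ 0.5311 -0.2114  0.2303] theta 1.807 tilt [ 7.e-04 -1.e-04 -1.e+00]
[-0.3 -0.3  0.8] rz 0.0
[-0.3 -0.3  0.8] rz 0.0
187 354
tip pred px [190.04182016 338.5029662 ]
```

View pics/s3.png

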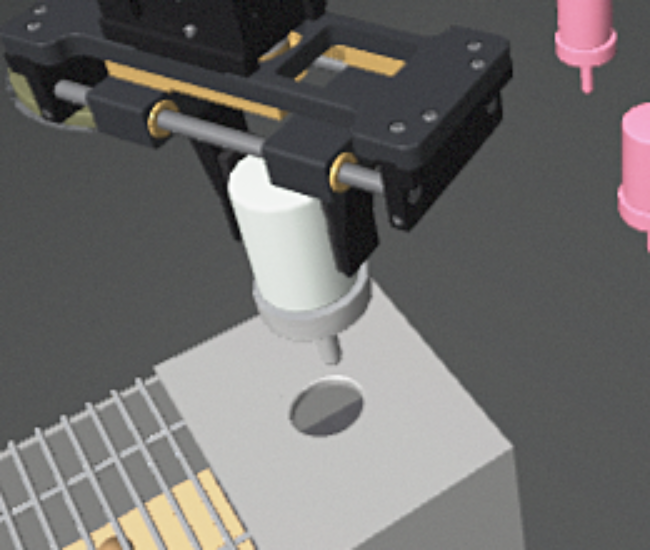

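The tube tip is at (333,362) and the hole at (327,407) in the crop. The tip matches its predicted pixel, so the offsets are right. Correcting about 1 cm and lowering.

jog_arm --rows "-0.8 -0.6 0 0 0 0 0.6;0 0 0 0 0 0 0.6;0 0 1.0 0 0 0 0.6;0 0 1.0 0 0 0 0.6;0 0 1.0 0 0 0 0.6"

```text
time: 8.12
position: [0.5264, -0.2208, 0.1984]
tool_rot: [-1.945, -2.466, 0.0]
ft_force: [0.4, -0.9, -1.7]
grip_width: 0.522
grip_force: 20.0
```

```bash
python3 -c "
from h import *
plan([.527,-.220,.158],1.807,4)"
```

```text
t 8.125 pos [ 0.5264 -0.2208  0.1984] theta 1.806 tilt [-9.e-04  4.e-04 -1.e+00]
[0. 0. 1.] rz -0.0
[0. 0. 1.] rz -0.0
[0. 0. 1.] rz -0.0
[0. 0. 1.] rz -0.0
```

jog_arm --rows "0 0 1 0 0 0 0.6;0 0 1 0 0 0 0.6;0 0 1 0 0 0 0.6;0 0 0.8 0 0 0 0.6;0 0 0 0 0 0 0.6"

```text
time: 8.75
position: [0.5262, -0.2209, 0.1608]
tool_rot: [-1.945, -2.466, 0.001]
ft_force: [0.0, -0.0, -0.5]
grip_width: 0.525
grip_force: 20.0
```

jog_arm --rows "0 0 0.2 0 0 0 0.6;0 0 0.1 0 0 0 0.6;0 0 0.1 0 0 0 0.6;0 0 0 0 0 0 0.6"

```text
time: 9.25
position: [0.5267, -0.2211, 0.1576]
tool_rot: [1.946, 2.466, -0.0]
ft_force: [-0.5, 1.2, -1.1]
grip_width: 0.522
grip_force: 20.0
```

jog_arm --rows "0 0 0.1 0 0 0 0.6;0 0 0.1 0 0 0 0.6;0 0 0 0 0 0 0.6"

```text
time: 9.62
position: [0.5266, -0.2211, 0.1554]
tool_rot: [-1.946, -2.466, 0.0]
ft_force: [0.8, 0.0, -0.8]
grip_width: 0.527
grip_force: 20.0
```

jog_arm --rows "0 0 0.1 0 0 0 0.6;0 0 0 0 0 0 0.6"

```text
time: 9.88
position: [0.5267, -0.2211, 0.1546]
tool_rot: [1.946, 2.466, -0.0]
ft_force: [0.7, -0.2, -0.5]
grip_width: 0.524
grip_force: 20.0
```

jog_arm --rows "0 0 0.1 0 0 0 0.6;0 0 0 0 0 0 0.6"

```text
time: 10.12
position: [0.5267, -0.2211, 0.1546]
tool_rot: [1.945, 2.466, -0.001]
ft_force: [-3.3, 0.4, 5.4]
grip_width: 0.524
grip_force: 20.0
```

jog_arm --rows "0 0 0.1 0 0 0 0.6;0 0 0 0 0 0 0.6"

```text
time: 10.38
position: [0.5268, -0.2211, 0.1546]
tool_rot: [1.945, 2.466, -0.001]
ft_force: [-4.8, 2.3, 9.7]
grip_width: 0.523
grip_force: 20.0
```

Contact is at the expected height: the cap is seated. Opening the fingers and going up.

jog_arm --rows "0 0 -0.1 0 0 0 0.6;0 0 0 0 0 0 -0.3;0 0 0 0 0 0 -1;0 0 0 0 0 0 -1;0 0 0 0 0 0 -1"

```text
time: 11.0
position: [0.5266, -0.2211, 0.1533]
tool_rot: [-1.946, -2.466, 0.0]
ft_force: [0.1, 0.6, 0.8]
grip_width: 0.895
grip_force: 0.0
```

jog_arm --rows "0 0 -2 0 0 0 -1;0 0 -3 0 0 0 -1;0 0 -4 0 0 0 -1;0 0 -4 0 0 0 -1;0 0 0 0 0 0 -1"

```text
time: 11.62
position: [0.5285, -0.2215, 0.2873]
tool_rot: [1.941, 2.462, 0.002]
ft_force: [-0.3, -0.2, -0.7]
grip_width: 0.998
grip_force: 0.0
```

Run:
```python
from h import *
d=cam('scene'); im=d['img']; print(ctrl.get_state()['position'],proj(d,[.527,-.221,.12]),proj(d,[.527,-.221,.199]))
cv2.imwrite('pics/s4.png',im[90:480,0:500])
```

```text
[ 0.52746953 -0.22123595  0.28493757] [187.37252273 354.38252107] [175.42885754 312.097796  ]
```

View pics/s4.png

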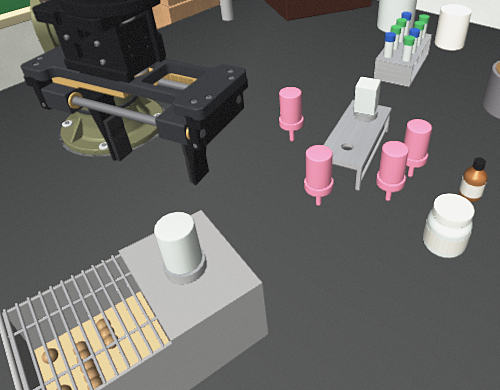

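The bottle stands upright on the lid, cap flat, with its top at (175,222) in the crop, as predicted. The gripper is clear and the square bottle is still in the rack.

```bash
python3 -c "
from h import *
print(ticket.close_job())"
```

```text
the job is handed in; nothing more can be done
None
```

The round bottle stands upright in the cage-lid hole with its cap flat on the lid, the square bottle is still in the rack, the gripper is clear, and the job was handed in at about 12 s; no verdict came back.

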